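# Break the lid stay and close the pump chest

### The arm

A 6-joint arm with a two-finger parallel gripper is mounted at the origin on a cart in front of the work surface, level with it; the furniture and walls round the work are solid. World frame = base frame: x ahead of the robot, y to its left, z up, the work surface at z = 0. Lengths are in m, angles in rad, forces in N, time in s.
With the tool pointing down it reaches from about 0.3 to 0.775 m from the base axis. Payload 14.6 kg.
Tool frame: the origin (TCP) lies at the very end of the fingers, on their centre line; the grasp point (between the pads) lies 19 mm behind it; z points along the fingers, y is the line along which they close (so a half turn about z gives the same grasp; the last joint's range is limited). The gripper opens to 94 mm and grips with 3 to 60 N. Pads are 16 mm wide; open, the fingers measure 119 mm over their backs; the gripper's body (75 mm by 177 mm) begins 78 mm behind the grasp point.
Start: joints at [-1.367, 0.3, 1.521, -0, 1.321, -0.067], TCP at [0.147, -0.53, 0.17] pointing down, gripper open.
Joint ranges: [-3.03, 3.03], [-0.79, 2.21], [0.23, 2.52], [-1.04, 4.18], [0, 3.07], [-2.55, 2.55]. Speed limits (rad/s): [2.22, 2.22, 2.57, 3.14, 3.14, 3.14].

### API

Orientations are given as [roll, pitch, yaw] about the fixed x, y, z axes, in that order (R = Rz(yaw) Ry(pitch) Rx(roll)).
In Python, from station import ctrl, cams gives the robot as it stands. The module is installed in compiled form; this text tells all that it offers.
- The arm moves only by the tool arm_command, never from a script. Its argument "plan" is a list that holds one entry, the list of rows, each a list of 7 numbers: the shift along the tool's x, y, z in fractions of the full range, 1 being 80 cm, then the turn, a rotation vector about the tool's x, y, z in shares of 2 pi rad (1.0 is 2 pi rad), then the closure, from -1 (fully open) to 1 (shut). A call has 1 to 12 rows; each row is the pose to reach, as a shift and turn from the pose commanded when the call began, along the tool's axes at that moment; what a row does not reach only later rows make up. A row lasts 1/10 s, in which the tool goes at most 50 mm and 8.59 degrees, less where a joint would pass 70% of its speed; a pose out of reach is approached as far as the arm can. Shift and turn numbers lie between -1 and 1, and a call with a number outside is refused. A call with a gripper value outside its range is refused whole. The fingers move at their own pace and stop on an object; "squeeze" is the grip in N (left out, the last holds). Time passes only in rows, so rows that repeat a pose let the fingers close. It gives the time, the measured TCP pose, the force, the opening and the grip force at its end, in the units of the state.
- ctrl.get_obs(): the state, without advancing time (a new reading comes with each control period).
- cams.camera(name): name is "scene" or "side" or "wrist"; returns (picture, depth): 420x560x3 uint8, blue, green, red; 420x560 float32, m along the optical axis (not along the pixel's ray), 0 where there is no reading.
- cams.camera_info(name): a dict with "fx", "fy", "cx", "cy" (pixels), "world_to_cam" (4x4, takes a point from world to camera coordinates). Camera axes: x right, y down, z forward; pixel columns grow to the right and rows downward; lengths in m; the calibration is good to about 2 mm. A picture is of the moment at which its call begins: read the wrist's pose just before it. camera_info takes no time and is no camera call; for the wrist camera it gives the pose at the moment of the call.
- ctrl.hand_in(): hands the job in; it is judged then, once.
The state is a dict: "time_s": time; "qpos": joint angles; "joint_vel": joint speeds; "tau": joint torques, N m; "ee_pos": TCP position; "eef_rot": TCP orientation; "force": force on the tool from outside, world axes, zero at the start; "moment": the same for the moment, N m; "grip_width": finger opening in m; "grip_force": force on a finger pad.
Only numpy, scipy, OpenCV 4.12 (cv2) and the standard library are available. Lean on these libraries where they do the work, as an engineer would, in place of code of your own. Each camera call takes 0.05 s, during which the arm holds its last target. There are 200 camera calls.

### The job

The blue chest with the pump cover in it stands open, its lid propped up by a locked two-arm folding stay on its right-hand side. Unlock the stay by pushing its red knuckle roller downward until the stay folds, then lower the lid gently until it is fully shut, without letting it slam. Leave the loose things around the chest where they are.

Things in the scene. Friction and masses are not known exactly. Their poses are not given: they have to be found in the camera images.
- chest: Blue steel chest, fixed, 190 (its x) x 240 (its y) x 120 mm high, open top. Origin: centre of its underside, on the bench. Its x axis points from its front to its rear, where the lid is hinged; y to its left; z up. The hinge line is parallel to its y axis at x = +95, z = +121 mm. A grey pump cover lies inside, wholly below the rim.
- lid (a joint): Angle of the lid, rad: 0 = shut, grows as it opens; 1.48 when propped by the locked stay. The hinge is stiff (0.6 N m of friction): with the stay folded the lid stays where it is left and must be pushed all the way down, about 3 N near its free edge on the outer (rear, later upper) face. With the stay locked, pushing the lid does not close it.
- lid_edge (a point): Middle of the lid's free edge, on its outer face, 195 mm from the hinge line. The lid is a blue slab 194 x 244 x 12 mm. Axes turn with it: x from the free edge to the hinge, z out of the outer face (up when shut, to the rear when open). Shut, the outer face is 134 mm above the bench. Things up to 202 mm tall stand 50 mm or more behind the open lid's middle.
- stay_pin (a point): Pin of the stay's lower arm on the outside of the chest's right (-y) wall, at x = -75, z = +91 mm of the chest. The lower arm is 72 mm long from here to the knuckle; the upper arm, 131 mm, runs on to a pin at the lid's right edge, 80 mm from the hinge line.
- knuckle (a point): Centre of the red roller at the stay's knuckle: 28 mm in diameter, 44 mm long along the chest's y, 18 to 62 mm clear of the right wall; 138 mm above the bench when locked. It moves on a circle of 72 mm radius about stay_pin: down and slightly to the rear. Pushing it takes about 5 N; some 10 mm down the arms pass through straight, and 25 mm down the stay is safely folded.
- stay_knuckle (a joint): Angle between the arms of the stay, rad: 2.54 = locked over centre on its stop (knuckle bowed upward), 2.32 = arms straight, smaller = folded downward, free; 0 with the lid shut.
- hammer: Hammer with wooden handle, 292 mm long, loose on the bench at the left; bystander. Origin: centre of its underside.
- orange_case: Orange flat case, 181 x 129 x 29 mm, loose, to the right; bystander. Origin: centre of its underside.
- aerosol: Spray can with yellow cap, 66 mm in diameter, 202 mm tall, standing loose behind the chest to the left; bystander. Origin: centre of its underside.

How it is judged:
By the outcome, as a careful person would: the job done as asked, in the order asked, and still so for the second after the job is handed in, with the robot touching nothing.
It also fails if it takes over 61 s, if anything falls off the work surface, if the arm or the gripper's body presses on something with over 40 N, if the wrist force passes 120 N, or if a joint passes its speed limit or range.

## Working session

There is one attempt and no reset: what is moved stays moved. The work goes in short steps, Python scripts to look and compute and a tool call to move; the robot and the scene stay as the last step left them, time stands still between calls to the robot, and variables do not carry over. Pictures are saved under pics/ and viewed, at most 12 in all, crops included, and the job is handed in when it is done.

Besides the shell and the picture viewer there is one more tool, called after "Emit:" by a JSON object that holds its "api" and its "payload", one argument or row to a line. arm_command: Moves the arm, as the interface text tells. Its arguments: {"type":"object","properties":{"plan":{"type":"array"},"squeeze":{"type":"number"}},"required":["plan"]}

```bash
mkdir -p pics
cat > h.py <<'E'
import numpy as np, cv2
from station import ctrl, cams
from scipy.spatial.transform import Rotation as R
def pts(name):
    p,d=cams.camera(name); i=cams.camera_info(name)
    v,u=np.mgrid[:420,:560]
    c=np.stack([(u-i['cx'])/i['fx']*d,(v-i['cy'])/i['fy']*d,d],-1)
    T=np.linalg.inv(i['world_to_cam'])
    return p,d,c@T[:3,:3].T+T[:3,3]
def totool(target,rpy=None):
    o=ctrl.get_obs(); r=R.from_euler('xyz',o['eef_rot'])
    out=[np.round(r.inv().apply(np.array(target)-o['ee_pos'])*1000,1)]
    if rpy is not None: out.append(np.round((r.inv()*R.from_euler('xyz',rpy)).as_rotvec(),3))
    return out
E
python3 - <<'E'
from h import *
o=ctrl.get_obs(); print(o)
for n in ['scene','side']:
    p,d,w=pts(n); cv2.imwrite(f'pics/{n}0.png',p); np.savez(f'{n}0.npz',p=p,d=d,w=w)
E
```

```text
{'time_s': 0.0, 'qpos': array([-1.36659680e+00,  3.00449920e-01,  1.52157730e+00,  3.04906777e-05,
        1.32067953e+00, -6.65963632e-02]), 'joint_vel': array([ 0.00112267, -0.00160754,  0.0007039 ,  0.00098213, -0.00026952,
       -0.00112191]), 'tau': array([-4.24569644e-04, -5.31802511e+01, -3.52738237e+01,  7.08405278e-02,
        2.44555034e-02, -7.83539804e-05]), 'ee_pos': array([ 0.14707203, -0.52966547,  0.16909956]), 'eef_rot': array([-3.14048299e+00, -1.03608167e-04,  2.70788270e-01]), 'force': array([-0.11353935,  0.25716578, -0.65984823]), 'moment': array([0.00805365, 0.0307119 , 0.02931183]), 'grip_force': 0.0, 'grip_width': 0.09381336456085003}
```

View pics/scene0.png

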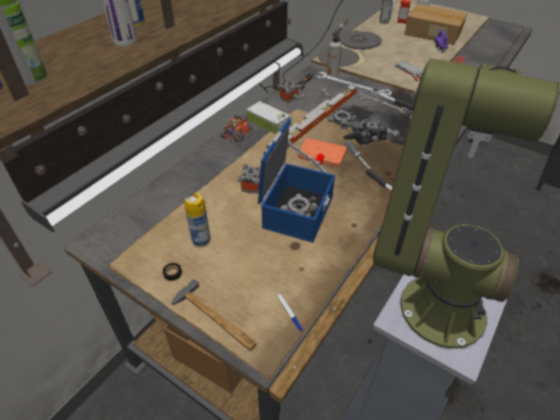

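View pics/side0.png

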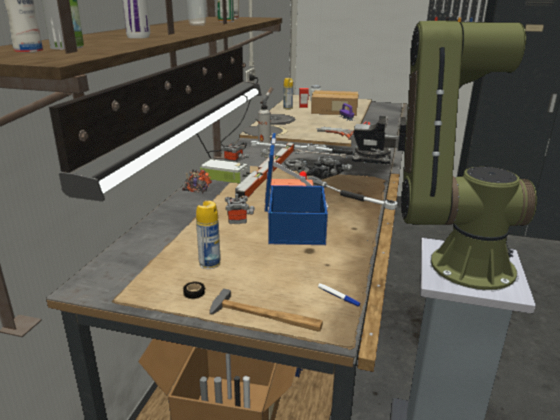

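The scene view shows the chest near (298,205), its open lid near (273,162) and the red roller at (320,157). In the side view the roller is at (303,175). Next I fit the geometry from the blue and red pixels.

Run:
```python
from h import *
for n in ['scene','side']:
    f=np.load(n+'0.npz'); p,d,w=f['p'],f['d'],f['w']
    hsv=cv2.cvtColor(p,cv2.COLOR_BGR2HSV)
    H,S,V=[hsv[...,i].astype(int) for i in range(3)]
    box=np.zeros(d.shape,bool); box[110:250,230:370]=1
    b=box&(H>100)&(H<125)&(S>130)&(d>0)
    W=w[b]; print(n,'blue',len(W),W.min(0).round(3),W.max(0).round(3))
    rim=W[(W[:,2]>.113)&(W[:,2]<.124)]
    print(' rim',len(rim),cv2.minAreaRect((rim[:,:2]*1000).astype(np.float32)))
    lid=W[W[:,2]>.16]; c=lid.mean(0); print(' lid',len(lid),c.round(3),np.linalg.svd(lid-c)[2][2].round(3),lid.min(0).round(3),lid.max(0).round(3))
    r=box&((H<6)|(H>174))&(S>180)&(V>120)&(d>0)
    k=r.copy(); 
    u0,v0=(320,157) if n=='scene' else (303,175)
    vv,uu=np.mgrid[:420,:560]; k&=(abs(uu-u0)<10)&(abs(vv-v0)<10)
    K=w[k]; print(' red',len(K),np.median(K,0).round(3),K.min(0).round(3),K.max(0).round(3), uu[k].mean(),vv[k].mean())
    cv2.imwrite(f'pics/{n}crop.png',cv2.resize(p[120:250,240:350],None,fx=5,fy=4.6,interpolation=cv2.INTER_CUBIC)) 
    print(n,'orig',np.linalg.inv(cams.camera_info(n)['world_to_cam'])[:3,3])
```

```text
scene blue 2903 [ 0.455 -0.227  0.01 ] [0.692 0.047 0.319]
 rim 361 ((573.1558227539062, -91.61344909667969), (184.97950744628906, 241.0789337158203), 13.848722457885742)
 lid 177 [ 0.643 -0.013  0.28 ] [0.967 0.239 0.093] [ 0.624 -0.183  0.162] [0.684 0.047 0.319]
 red 54 [ 0.591 -0.255  0.15 ] [ 0.579 -0.382  0.022] [ 0.646 -0.235  0.156] 319.7962962962963 157.11111111111111
scene orig [-0.00966347  0.88506537  1.15792195]
side blue 3370 [ 0.458 -0.235  0.009] [0.69  0.054 0.318]
 rim 346 ((573.9708251953125, -91.36677551269531), (187.2415313720703, 248.64401245117188), 14.106353759765625)
 lid 169 [0.638 0.025 0.258] [-0.968 -0.236 -0.086] [ 0.626 -0.18   0.161] [0.682 0.054 0.318]
 red 21 [ 0.59  -0.255  0.151] [ 0.582 -0.271  0.141] [ 0.604 -0.233  0.157] 302.85714285714283 173.57142857142858
side orig [0.24404187 1.38957229 0.77725814]
```

View pics/scenecrop.png

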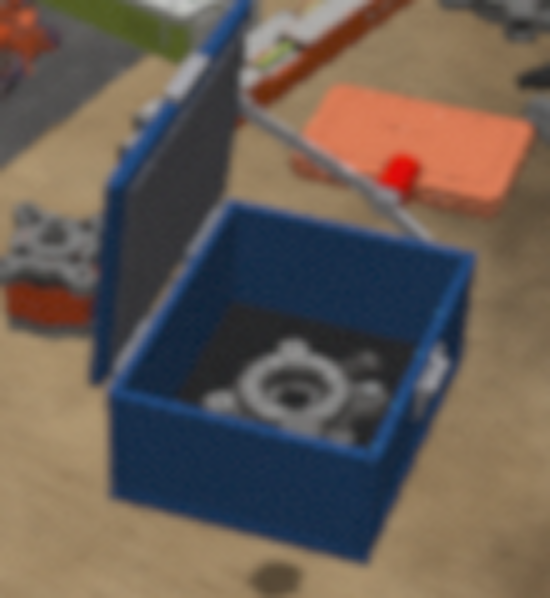

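The crop shows the locked stay with its roller on the right of the chest. The fit gives chest centre (0.5735, -0.0915) and yaw 0.243, and the predicted knuckle matches the red pixels. Next I check for obstacles and compute the move targets.

```bash
cat >> h.py <<'E'
C=np.array([.5735,-.0915]); YAW=.243
RPY=[np.pi,0,YAW]
def cw(x,y,z):  # chest mm -> world m
    c,s=np.cos(YAW),np.sin(YAW)
    return np.array([C[0]+(c*x-s*y)/1e3,C[1]+(s*x+c*y)/1e3,z/1e3])
def cl(w):
    c,s=np.cos(YAW),np.sin(YAW); q=(np.asarray(w)-[*C,0])*1e3
    return np.stack([c*q[...,0]+s*q[...,1],-s*q[...,0]+c*q[...,1],q[...,2]],-1)
E
python3 - <<'E'
from h import *
W=np.vstack([np.load(n+'0.npz')['w'][np.load(n+'0.npz')['d']>0] for n in('scene','side')])
a=W[(W[:,0]>.2)&(W[:,0]<.7)&(W[:,1]>-.7)&(W[:,1]<-.2)]; print('right max z',np.sort(a[:,2])[-5:].round(3))
L=cl(W); b=L[(L[:,0]>100)&(L[:,0]<420)&(abs(L[:,1])<250)&(L[:,2]>100)]
for x in range(100,420,40):
    m=b[(b[:,0]>=x)&(b[:,0]<x+40)]; print(x,len(m),(m.min(0).round(),m.max(0).round()) if len(m) else '')
print('lid top in chest',[np.percentile(L[(L[:,2]>290)&(L[:,2]<330)&(abs(L[:,1])<125)&(L[:,0]>50)&(L[:,0]<120)],q,axis=0).round() for q in(2,50,98)])
for t in [(-20.5,-163,250),(-20.5,-163,175)]: print(cw(*t).round(3),totool(cw(*t),RPY))
E
```

```text
right max z [0.511 0.511 0.514 0.517 0.517]
100 85 (array([ 100., -111.,  113.]), array([110., 124., 216.]))
140 0 
180 261 (array([ 195., -250.,  102.]), array([220., -72., 651.]))
220 1646 (array([ 220., -250.,  100.]), array([260., 250., 651.]))
260 3917 (array([ 260., -250.,  106.]), array([300., 250., 652.]))
300 5918 (array([ 300., -250.,  133.]), array([340., 250., 731.]))
340 6239 (array([ 340., -250.,  395.]), array([380., 250., 738.]))
380 4124 (array([ 380., -250.,  422.]), array([420., 250., 766.]))
lid top in chest [array([  79., -112.,  292.]), array([ 83.,  22., 314.]), array([ 93., 119., 324.])]
[ 0.593 -0.255  0.25 ] [array([ 503.1, -145.9,  -80.7]), array([-0.001, -0.   ,  0.028])]
[ 0.593 -0.255  0.175] [array([ 503.1, -145.8,   -5.7]), array([-0.001, -0.   ,  0.028])]
```

Run:
```python
from h import *
W=np.vstack([np.load(n+'0.npz')['w'][np.load(n+'0.npz')['d']>0] for n in('scene','side')])
a=W[(W[:,0]>.2)&(W[:,0]<.75)&(W[:,1]>-.7)&(W[:,1]<-.2)&(W[:,2]>.15)]
h,_,_=np.histogram2d(a[:,0],a[:,1],bins=[np.arange(.2,.8,.05),np.arange(-.7,-.15,.1)]);print(h.astype(int))
L=cl(W)
for y in range(-250,250,100):
    m=L[(L[:,0]>120)&(L[:,0]<330)&(L[:,1]>=y)&(L[:,1]<y+100)]
    for z in range(100,700,100):
        k=m[(m[:,2]>=z)&(m[:,2]<z+100)]
        if len(k): print(y,z,len(k),'xmin',np.percentile(k[:,0],[0,5]).round())
```

```text
[[  0  11   0   0   0]
 [  0   0   0   0   0]
 [  0   0   0   0   0]
 [  0   0   0   0   0]
 [  0   0   0   0   0]
 [  0   0   0   0   0]
 [  0   0   0   0   0]
 [  0   0   0   0  47]
 [  0   0   0   0 111]
 [  0   0   0   0  98]
 [  0   0   0   0   0]
 [  0   0   0   0   0]]
-250 300 185 xmin [212. 215.]
-250 400 1163 xmin [218. 236.]
-250 500 684 xmin [273. 277.]
-250 600 546 xmin [195. 201.]
-150 100 4 xmin [214. 214.]
-150 300 208 xmin [237. 240.]
-150 400 1332 xmin [246. 260.]
-150 500 754 xmin [297. 302.]
-150 600 780 xmin [219. 226.]
-50 300 244 xmin [261. 265.]
-50 400 771 xmin [268. 281.]
-50 500 146 xmin [321. 323.]
-50 600 731 xmin [242. 249.]
50 300 288 xmin [284. 289.]
50 400 426 xmin [291. 304.]
50 600 678 xmin [269. 274.]
150 100 308 xmin [237. 238.]
150 200 77 xmin [245. 247.]
150 300 203 xmin [308. 313.]
150 400 35 xmin [315. 317.]
150 600 591 xmin [294. 298.]
```

The rows are not in the units I measure in: shifts go in shares of 80 cm and turns go in shares of 2 pi rad. I convert before sending: 503 mm / 800 = 0.6288, -146 mm / 800 = -0.1825, 0.028 rad / 6.2832 = 0.0045.

Emit:
{"api": "arm_command", "payload": {
  "plan": [
    [[0.05,-0.015,-0.0375,0,0,0,1],[0.1,-0.03,-0.0875,0,0,0.0016,1],[0.1563,-0.045,-0.1013,0,0,0.0045,1],[0.2125,-0.0613,-0.1013,0,0,0.0045,1],[0.2688,-0.0775,-0.1013,0,0,0.0045,1],[0.325,-0.0938,-0.1013,0,0,0.0045,1],[0.3813,-0.11,-0.1013,0,0,0.0045,1],[0.4375,-0.1263,-0.1013,0,0,0.0045,1],[0.4938,-0.1425,-0.1013,0,0,0.0045,1],[0.55,-0.1588,-0.1013,0,0,0.0045,1],[0.6,-0.1738,-0.1013,0,0,0.0045,1],[0.6288,-0.1825,-0.1013,0,0,0.0045,1]]
  ]
}}

```text
time_s: 1.3
ee_pos: [0.5947, -0.2524, 0.2497]
eef_rot: [-3.141, 0.001, 0.245]
force: [-0.7, 0.6, -0.2]
grip_width: 0.0019
grip_force: 0.0
```

Emit:
{"api": "arm_command", "payload": {
  "plan": [
    [[0,0,0,0,0,0,1],[0,0,0,0,0,0,1]]
  ]
}}

```text
time_s: 1.5
ee_pos: [0.5925, -0.2547, 0.25]
eef_rot: [-3.141, 0.001, 0.243]
force: [-0.1, -0.0, -0.3]
grip_width: 0.0003
grip_force: 0.0
```

Run:
```python
from h import *
p,d,w=pts('wrist'); cv2.imwrite('pics/w1.png',p)
q=cams.camera('scene')[0]; cv2.imwrite('pics/s1.png',cv2.resize(q[60:230,240:420],None,fx=4,fy=3.5,interpolation=cv2.INTER_CUBIC))
o=ctrl.get_obs(); print(o['time_s'],cl(o['ee_pos']),o['eef_rot'],o['force'],o['grip_width'])
for t in [(-20,-163,160)]: print(totool(cw(*t),RPY))
```

```text
1.6 [ -21.52780654 -163.60434002  250.68300322] [-3.14156081e+00  2.16743731e-04  2.41815531e-01] [-0.14303043  0.14661049  0.06065523] 0.0005957717684845822
[array([ 1.5, -0.6, 90.7]), array([-0.   ,  0.   , -0.001])]
```

View pics/w1.png

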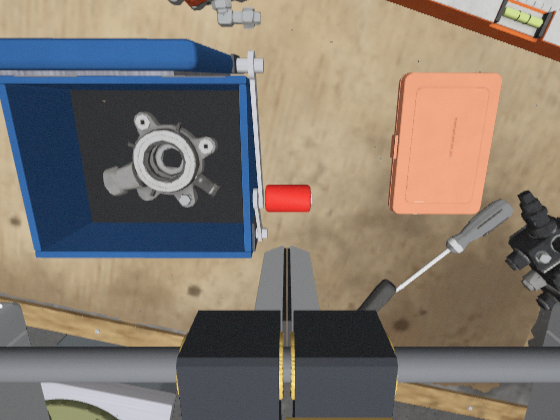

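View pics/s1.png

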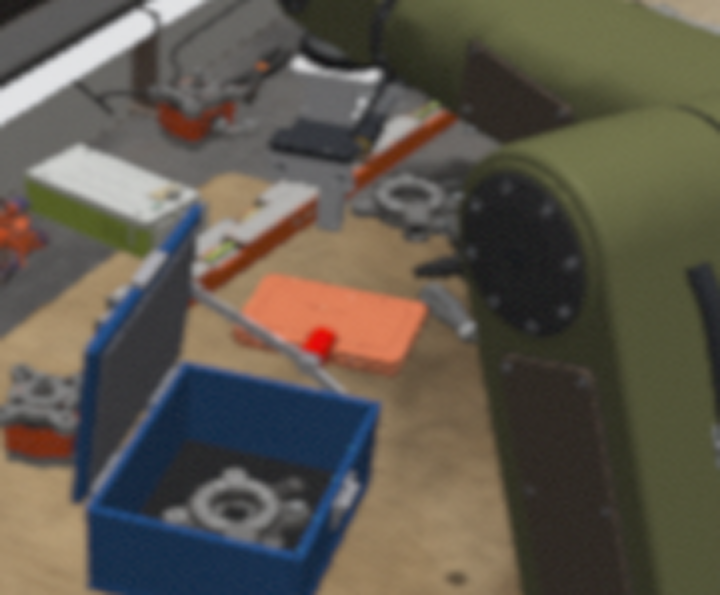

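The wrist view shows the closed fingers at column 287, in line with the roller at (288,198). The orange case is well clear to the right. I measure the roller from the wrist depth to confirm.

Run:
```python
from h import *
p,d,w=pts('wrist'); L=cl(w)
k=L[188:210,268:308].reshape(-1,3); print(k.min(0),np.median(k,0),k.max(0))
t=k[k[:,2]>k[:,2].max()-2]; print('ridge',t.mean(0), ctrl.get_obs()['time_s'])
```

```text
[ -30.24986857 -183.00342828  145.07166736] [ -17.78252048 -163.4533588   150.54972258] [  62.15357065 -144.90398432  465.49581765]
ridge [  62.15357065 -163.41862345  465.49581765] 1.65
```

To row units: 109 mm / 800 = 0.1363, 106 mm / 800 = 0.1325.

Emit:
{"api": "arm_command", "payload": {
  "plan": [
    [[0.0013,0,0.0375,0,0,0,1],[0.0025,0,0.075,0,0,0,1],[0.0025,0,0.1,0,0,0,1],[0.0025,0,0.115,0,0,0,1],[0.0038,0,0.1213,0,0,0,1],[0.0063,0,0.1275,0,0,0,1],[0.0088,0,0.1325,0,0,0,1],[0.01,0,0.1363,0,0,0,1],[0.01,0,0.1363,0,0,0,1]]
  ]
}}

```text
time_s: 2.55
ee_pos: [0.6006, -0.2527, 0.1415]
eef_rot: [-3.141, 0.0, 0.243]
force: [-0.4, -0.2, -0.1]
grip_width: 0.0007
grip_force: 0.0
```

To row units: 24 mm / 800 = 0.03, 20 mm / 800 = 0.025.

Emit:
{"api": "arm_command", "payload": {
  "plan": [
    [[0.0025,0,0.005,0,0,0,1],[0.005,0,0.01,0,0,0,1],[0.0063,0,0.015,0,0,0,1],[0.0075,0,0.02,0,0,0,1],[0.0088,0,0.025,0,0,0,1],[0.01,0,0.03,0,0,0,1],[0.01,0,0.03,0,0,0,1]]
  ]
}}

```text
time_s: 3.25
ee_pos: [0.6081, -0.2507, 0.1169]
eef_rot: [-3.141, 0.001, 0.243]
force: [1.2, 0.4, -0.6]
grip_width: -0.0
grip_force: 0.0
```

Run:
```python
from h import *
p,d,w=pts('wrist'); cv2.imwrite('pics/w2.png',p)
o=ctrl.get_obs(); print(o['time_s'],cl(o['ee_pos']),o['force'])
hsv=cv2.cvtColor(p,cv2.COLOR_BGR2HSV).astype(int); m=((hsv[...,0]<4)|(hsv[...,0]>176))&(hsv[...,1]>200)&(hsv[...,2]>130)&(d>0)
m[:150]=0; L=cl(w)[m]; print(len(L),np.percentile(L,[2,50,98],axis=0).round())
```

```text
3.3 [  -4.64919281 -162.9509548   117.34773065] [-0.38932609 -1.05180697  0.67851466]
268 [[ -29. -185.  138.]
 [  -8. -179.  145.]
 [  -6. -142.  152.]]
```

View pics/w2.png

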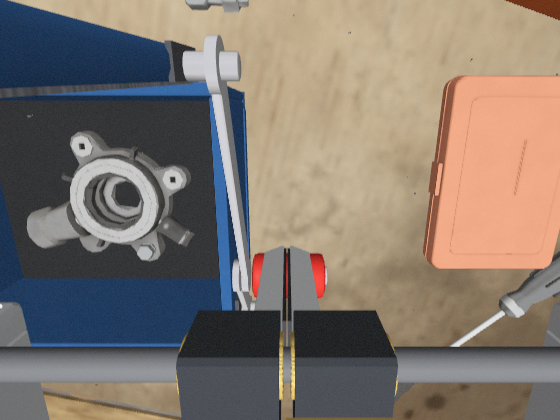

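The roller is still at z≈138–152, so the fingertip slid down behind it. I back off to the rear, lift, and look again.

To row units: -63 mm / 800 = -0.0788, -45 mm / 800 = -0.0563.

Emit:
{"api": "arm_command", "payload": {
  "plan": [
    [[0.0075,0,0,0,0,0,1],[0.015,0,0,0,0,0,1],[0.015,0,-0.025,0,0,0,1],[0.015,0,-0.0563,0,0,0,1],[0,0,-0.0788,0,0,0,1],[-0.025,0,-0.0788,0,0,0,1],[-0.025,0,-0.0788,0,0,0,1],[-0.025,0,-0.0788,0,0,0,1]]
  ]
}}

```text
time_s: 4.1
ee_pos: [0.5892, -0.2556, 0.1808]
eef_rot: [3.142, -0.0, 0.243]
force: [0.9, -0.1, -0.1]
grip_width: 0.0004
grip_force: 0.0
```

Run:
```python
from h import *
o=ctrl.get_obs(); p,d,w=pts('wrist'); 
print(o['time_s'],cl(o['ee_pos']),o['force'])
hsv=cv2.cvtColor(p,cv2.COLOR_BGR2HSV).astype(int); m=((hsv[...,0]<4)|(hsv[...,0]>176))&(hsv[...,1]>200)&(hsv[...,2]>130)&(d>0)
m[:150]=0; m[:,:240]=0; m[:,340:]=0
L=cl(w)[m]; print(len(L),np.percentile(L,[1,50,99],axis=0).round(1)); t=L[L[:,2]>np.percentile(L[:,2],90)]; print(t.mean(0))
i=cams.camera_info('wrist'); print('cam',cl(np.linalg.inv(i['world_to_cam'])[:3,3]))
# fingers: nearest points 
f=cl(w)[(d>0)&(d<.25)]; f=f[f[:,2]<o['ee_pos'][2]*1e3+30]; print('finger',np.percentile(f,[1,50,99],axis=0).round(1) if len(f) else 0)
q=p[150:350,180:400]; cv2.imwrite('pics/w3.png',cv2.resize(q,None,fx=3,fy=3))
```

```text
4.1 [ -24.21640569 -163.06578787  180.81626477] [ 0.9316797  -0.06946505 -0.14007467]
585 [[ -30.1 -184.   139.5]
 [  -8.8 -164.2  146.1]
 [  -5.6 -142.2  150.9]]
[ -23.61631547 -160.5690644   150.24389847]
cam [  59.68617623 -162.66307016  395.11605679]
finger [[   0.7 -144.8  138.9]
 [  89.7 -132.   191.5]
 [ 102.3   18.2  210.5]]
```

View pics/w3.png

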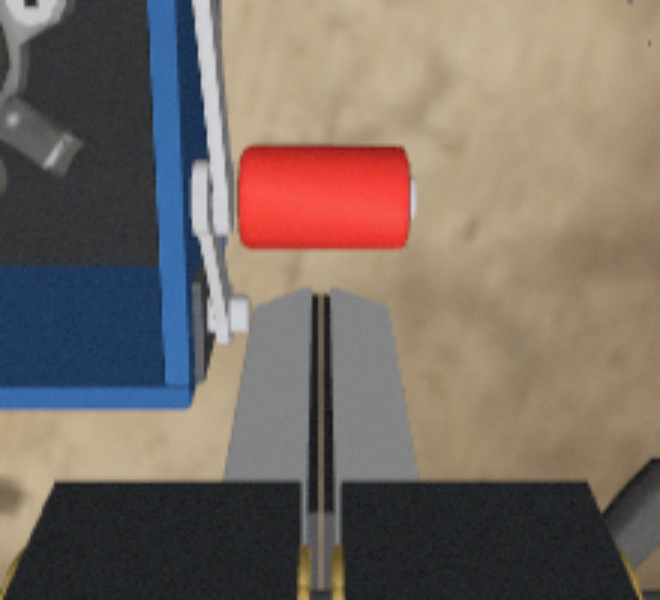

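The view shows the stay still locked, with the roller centre near x=-19 in chest axes and the fingers 5 mm to its front. I push again, tracking the force.

To row units: 32 mm / 800 = 0.04, 30 mm / 800 = 0.0375.

Emit:
{"api": "arm_command", "payload": {
  "plan": [
    [[0,0,0.0188,0,0,0,1],[0,0,0.03,0,0,0,1],[0,0,0.0375,0,0,0,1],[0,0,0.04,0,0,0,1],[0,0,0.04,0,0,0,1]]
  ]
}}

```text
time_s: 4.65
ee_pos: [0.589, -0.2556, 0.1485]
eef_rot: [-3.141, 0.0, 0.243]
force: [-0.6, -0.5, 0.1]
grip_width: 0.0005
grip_force: 0.0
```

To row units: 4 mm / 800 = 0.005, 2 mm / 800 = 0.0025.

Emit:
{"api": "arm_command", "payload": {
  "plan": [
    [[0.0013,0,0.0025,0,0,0,1],[0.0025,0,0.005,0,0,0,1],[0.0025,0,0.005,0,0,0,1]]
  ]
}}

```text
time_s: 4.95
ee_pos: [0.5909, -0.2551, 0.1445]
eef_rot: [-3.141, 0.0, 0.243]
force: [0.1, -0.2, 0.4]
grip_width: 0.0009
grip_force: 0.0
```

Run:
```python
from h import *
o=ctrl.get_obs(); p,d,w=pts('wrist'); 
print(o['time_s'],cl(o['ee_pos']),o['force'])
i=cams.camera_info('wrist'); c=i['world_to_cam']@np.r_[o['ee_pos'],1]; print('tcp px',i['fx']*c[0]/c[2]+i['cx'],i['fy']*c[1]/c[2]+i['cy'],c[2])
L=cl(w)
for v in range(190,330,8): print(v,[(*L[v,u].round(0),d[v,u].round(3)) for u in (266,280,294)])
q=p[150:350,180:400]; q=cv2.resize(q,None,fx=3,fy=3); 
cv2.imwrite('pics/w4.png',q)
```

```text
4.95 [ -22.51991775 -163.00329687  144.50347805] [ 0.10771377 -0.23082385  0.41729134]
tcp px 287.3691725458648 239.7001305074892 0.22965453664595759
190 [(np.float64(-21.0), np.float64(-140.0), np.float64(0.0), np.float32(0.368)), (np.float64(-21.0), np.float64(-155.0), np.float64(-1.0), np.float32(0.368)), (np.float64(-21.0), np.float64(-170.0), np.float64(-1.0), np.float32(0.369))]
198 [(np.float64(-30.0), np.float64(-140.0), np.float64(-1.0), np.float32(0.372)), (np.float64(-30.0), np.float64(-155.0), np.float64(-1.0), np.float32(0.371)), (np.float64(-30.0), np.float64(-170.0), np.float64(0.0), np.float32(0.37))]
206 [(np.float64(-39.0), np.float64(-140.0), np.float64(1.0), np.float32(0.372)), (np.float64(-39.0), np.float64(-155.0), np.float64(-1.0), np.float32(0.374)), (np.float64(-39.0), np.float64(-171.0), np.float64(-1.0), np.float32(0.374))]
214 [(np.float64(-6.0), np.float64(-148.0), np.float64(138.0), np.float32(0.231)), (np.float64(-6.0), np.float64(-158.0), np.float64(139.0), np.float32(0.23)), (np.float64(-6.0), np.float64(-168.0), np.float64(139.0), np.float32(0.23))]

[... 2671 characters left out ...]
4(13.0), np.float64(-157.0), np.float64(284.0), np.float32(0.086)), (np.float64(-12.0), np.float64(-160.0), np.float64(246.0), np.float32(0.129)), (np.float64(13.0), np.float64(-165.0), np.float64(284.0), np.float32(0.086))]
318 [(np.float64(12.0), np.float64(-157.0), np.float64(286.0), np.float32(0.084)), (np.float64(-12.0), np.float64(-160.0), np.float64(251.0), np.float32(0.125)), (np.float64(12.0), np.float64(-164.0), np.float64(287.0), np.float32(0.083))]
326 [(np.float64(12.0), np.float64(-158.0), np.float64(289.0), np.float32(0.081)), (np.float64(6.0), np.float64(-161.0), np.float64(281.0), np.float32(0.09)), (np.float64(12.0), np.float64(-164.0), np.float64(290.0), np.float32(0.08))]
```

View pics/w4.png

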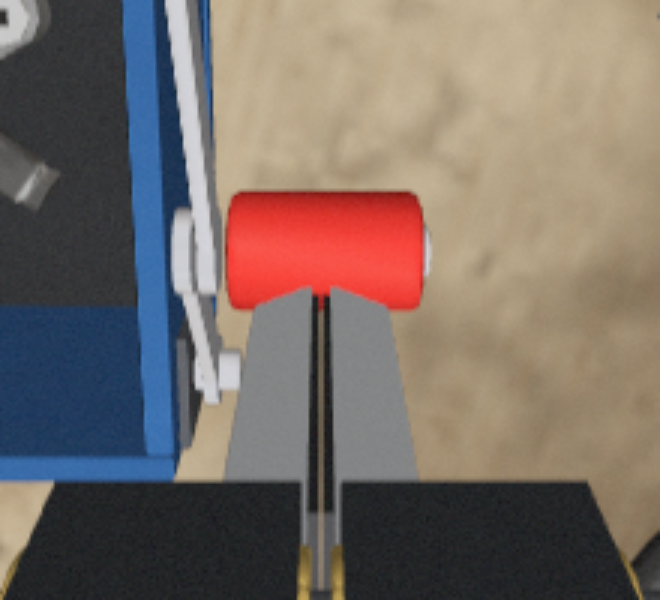

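The depth readings show the fingers ending at z≈0.181 while the reported TCP is at 0.1445. The real tip is therefore about 36 mm short of the reported TCP, which explains why there was no contact. I correct for that and push on down in steps.

To row units: 32 mm / 800 = 0.04, 29 mm / 800 = 0.0363.

Emit:
{"api": "arm_command", "payload": {
  "plan": [
    [[0,0,0.0125,0,0,0,1],[0,0,0.025,0,0,0,1],[0.0013,0,0.0325,0,0,0,1],[0.0025,0,0.0363,0,0,0,1],[0.0038,0,0.04,0,0,0,1],[0.0038,0,0.04,0,0,0,1]]
  ]
}}

```text
time_s: 5.6
ee_pos: [0.5947, -0.2542, 0.1132]
eef_rot: [3.141, -0.002, 0.243]
force: [2.9, 0.6, 3.7]
grip_width: 0.0006
grip_force: 1.5
```

Contact at the corrected height, with 3.7 N upward. I carry on along the arc.

To row units: 15 mm / 800 = 0.0188, 12 mm / 800 = 0.015.

Emit:
{"api": "arm_command", "payload": {
  "plan": [
    [[0.0025,0,0.0038,0,0,0,1],[0.005,0,0.0075,0,0,0,1],[0.0075,0,0.0113,0,0,0,1],[0.0088,0,0.015,0,0,0,1],[0.0113,0,0.0188,0,0,0,1],[0.0113,0,0.0188,0,0,0,1]]
  ]
}}

```text
time_s: 6.2
ee_pos: [0.6034, -0.2523, 0.098]
eef_rot: [3.141, -0.002, 0.243]
force: [2.6, 1.5, 5.2]
grip_width: 0.0003
grip_force: 2.1
```

To row units: 18 mm / 800 = 0.0225, 16 mm / 800 = 0.02.

Emit:
{"api": "arm_command", "payload": {
  "plan": [
    [[0.0013,0,0.005,0,0,0,1],[0.0025,0,0.01,0,0,0,1],[0.0038,0,0.015,0,0,0,1],[0.005,0,0.02,0,0,0,1],[0.005,0,0.0225,0,0,0,1],[0.005,0,0.0225,0,0,0,1]]
  ]
}}

```text
time_s: 6.8
ee_pos: [0.6076, -0.2514, 0.0805]
eef_rot: [3.14, -0.003, 0.243]
force: [4.6, 1.0, 6.5]
grip_width: 0.0005
grip_force: 3.2
```

```bash
cat >> h.py <<'E'
def roller():
    o=ctrl.get_obs(); p,d,w=pts('wrist'); print(o['time_s'],cl(o['ee_pos']).round(1),o['force'].round(1))
    hsv=cv2.cvtColor(p,cv2.COLOR_BGR2HSV).astype(int); m=((hsv[...,0]<4)|(hsv[...,0]>176))&(hsv[...,1]>200)&(hsv[...,2]>130)&(d>0)
    m[:100]=0; m[:,:200]=0; m[:,380:]=0; L=cl(w)[m]; print(len(L),np.percentile(L,[1,50,99],axis=0).round(1))
    return p,d,w
E
python3 -c "
from h import *
roller()"
```

```text
6.8 [  -5.4 -163.4   80.5] [4.6 1.  6.5]
922 [[ -12.9 -184.7  102.5]
 [   8.8 -165.2  108.9]
 [  11.1 -142.2  114.9]]
```

The roller top is now at z≈115 mm, 37 mm lower, so the stay is folded. I lift off and go over the lid to behind its free edge.

To row units: -235 mm / 800 = -0.2938, -230 mm / 800 = -0.2875.

Emit:
{"api": "arm_command", "payload": {
  "plan": [
    [[-0.0025,0,-0.0125,0,0,0,1],[-0.005,0,-0.05,0,0,0,1],[-0.005,0,-0.1,0,0,0,1],[-0.005,0,-0.15,0,0,0,1],[-0.005,0,-0.2,0,0,0,1],[-0.005,0,-0.25,0,0,0,1],[-0.005,0,-0.2875,0,0,0,1],[-0.005,0,-0.2938,0,0,0,1],[-0.005,0,-0.2938,0,0,0,1]]
  ]
}}

```text
time_s: 7.75
ee_pos: [0.6022, -0.2525, 0.3148]
eef_rot: [3.141, 0.0, 0.242]
force: [-0.4, -0.4, 0.3]
grip_width: 0.0006
grip_force: 0.0
```

Run:
```python
from h import *
p,d,w=roller()
q=cams.camera('scene')[0]; cv2.imwrite('pics/s2.png',cv2.resize(q[60:230,240:420],None,fx=4,fy=3.5,interpolation=cv2.INTER_CUBIC))
L=cl(w)[d>0]; m=L[(L[:,2]>250)&(L[:,2]<340)&(L[:,0]>60)&(L[:,0]<130)]; print('lid',len(m),np.percentile(m,[1,50,99],axis=0).round(1))
for x,y,z in [(118,-163,316),(122,0,310),(122,0,250)]: print(totool(cw(x,y,z),RPY))
```

```text
7.75 [ -10.8 -163.2  314.8] [-0.4 -0.4  0.3]
250 [[ -15.2 -183.7  105.5]
 [   4.7 -165.1  109.6]
 [   9.3 -142.5  113.6]]
lid 7600 [[  60.2 -125.   251. ]
 [  69.2  -46.8  290.8]
 [  81.    45.3  318.4]]
[array([129. ,   0. ,  -3.5]), array([-0.002,  0.002, -0.   ])]
[array([ 133. , -163. ,    2.7]), array([-0.002,  0.002, -0.   ])]
[array([ 133.1, -162.8,   62.7]), array([-0.002,  0.002, -0.   ])]
```

View pics/s2.png

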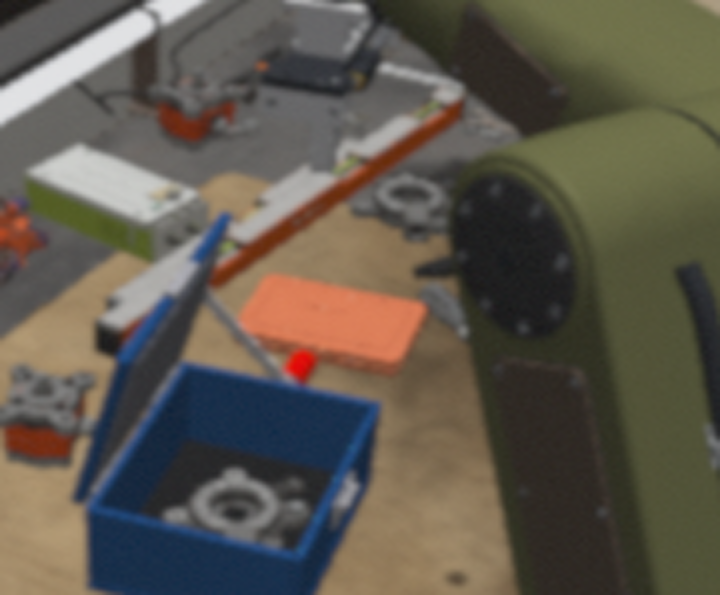

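The scene view shows the roller dropped and the lid tilted slightly forward and free. I move behind the lid.

To row units: -163 mm / 800 = -0.2038, -150 mm / 800 = -0.1875.

Emit:
{"api": "arm_command", "payload": {
  "plan": [
    [[0.025,-0.0375,-0.005,0,0,0,1],[0.0563,-0.075,-0.005,0,0,0,1],[0.0875,-0.1125,-0.005,0,0,0,1],[0.1188,-0.15,-0.005,0,0,0,1],[0.1438,-0.1875,-0.0025,0,0,0,1],[0.1563,-0.2038,0,0,0,0,1],[0.1563,-0.2038,0.0188,0,0,0,1],[0.1563,-0.2038,0.0438,0,0,0,1],[0.1563,-0.2038,0.0688,0,0,0,1],[0.1563,-0.2038,0.075,0,0,0,1],[0.1563,-0.2038,0.075,0,0,0,1]]
  ]
}}

```text
time_s: 8.95
ee_pos: [0.6841, -0.0646, 0.2537]
eef_rot: [-3.141, 0.002, 0.242]
force: [-0.2, -0.4, 0.7]
grip_width: 0.0006
grip_force: 0.0
```

Run:
```python
from h import *
o=ctrl.get_obs(); print(o['time_s'],cl(o['ee_pos']).round(1),o['force'].round(1),o['qpos'].round(2))
for n in('scene','side'):
    p,d,w=pts(n); L=cl(w); hsv=cv2.cvtColor(p,cv2.COLOR_BGR2HSV).astype(int)
    m=(hsv[...,0]>100)&(hsv[...,0]<125)&(hsv[...,1]>130)&(d>0)&(abs(L[...,1])<126)&(L[...,2]>140)&(L[...,2]<340)&(L[...,0]>0)&(L[...,0]<130)
    t=L[m]; 
    for z in range(150,330,30):
        k=t[(t[:,2]>z)&(t[:,2]<z+30)]
        if len(k)>2: print(n,z,len(k),np.percentile(k[:,0],[2,50,98]).round(),k[:,2].mean().round())
```

```text
8.95 [113.9  -0.5 253.7] [-0.2 -0.4  0.7] [-0.15  0.59  0.91 -0.    1.64  1.18]
scene 150 7 [88. 90. 94.] 167.0
scene 180 11 [80. 84. 87.] 193.0
scene 210 14 [73. 78. 82.] 224.0
scene 240 14 [65. 69. 75.] 257.0
scene 270 11 [59. 62. 66.] 287.0
scene 300 92 [54. 57. 62.] 310.0
side 150 35 [88. 95. 99.] 166.0
side 180 64 [79. 90. 97.] 195.0
side 210 51 [76. 83. 90.] 226.0
side 240 52 [67. 77. 83.] 255.0
side 270 71 [61. 70. 76.] 286.0
side 300 57 [56. 60. 67.] 311.0
```

The lid is now at θ≈1.34 rad with the tool behind it. I tabulate tool waypoints that keep the tip corner on the outer face at r=165 mm.

```bash
cat >> h.py <<'E'
def arc(ths,r=165):
    o=ctrl.get_obs(); rt=R.from_euler('xyz',o['eef_rot']); print(o['time_s'],cl(o['ee_pos']).round(1),o['force'].round(1))
    for t in ths:
        x=95-r*np.cos(t)+13*np.sin(t)+9; z=121+r*np.sin(t)+13*np.cos(t)-36
        print(round(t,3),np.round(rt.inv().apply(cw(x,0,z)-o['ee_pos'])*1e3))
E
python3 -c "
from h import *
arc([1.4,1.36]+list(np.arange(1.32,-.01,-.06)))"
```

```text
9.05 [114.5  -0.5 255.6] [-0.6  0.3 -0.3]
1.4 [-26.  -1.   6.]
1.36 [-32.  -1.   6.]
1.32 [-39.  -1.   7.]
1.26 [-49.  -1.   9.]
1.2 [-58.  -1.  12.]
1.14 [-68.  -1.  15.]
1.08 [-77.  -1.  19.]
1.02 [-86.  -0.  23.]
0.96 [-94.  -0.  28.]
0.9 [-103.   -0.   33.]
0.84 [-111.   -0.   39.]
0.78 [-119.   -0.   45.]
0.72 [-126.   -0.   52.]
0.66 [-133.   -0.   59.]
0.6 [-139.   -0.   67.]
0.54 [-145.   -0.   74.]
0.48 [-151.   -0.   83.]
0.42 [-156.   -0.   91.]
0.36 [-160.   -0.  100.]
0.3 [-164.   -0.  109.]
0.24 [-168.   -0.  119.]
0.18 [-171.   -0.  128.]
0.12 [-173.   -0.  138.]
0.06 [-175.   -0.  148.]
-0.0 [-176.   -1.  157.]
```

To row units: -68 mm / 800 = -0.085, -63 mm / 800 = -0.0788.

Emit:
{"api": "arm_command", "payload": {
  "plan": [
    [[-0.0163,0,0.0038,0,0,0,1],[-0.0275,0,0.0075,0,0,0,1],[-0.0363,0,0.0075,0,0,0,1],[-0.0438,0,0.0088,0,0,0,1],[-0.0488,0,0.0088,0,0,0,1],[-0.055,0,0.01,0,0,0,1],[-0.0613,0,0.0113,0,0,0,1],[-0.0675,0,0.0125,0,0,0,1],[-0.0725,0,0.015,0,0,0,1],[-0.0788,0,0.0163,0,0,0,1],[-0.085,0,0.0188,0,0,0,1]]
  ]
}}

```text
time_s: 10.15
ee_pos: [0.6182, -0.0804, 0.2396]
eef_rot: [3.142, -0.0, 0.243]
force: [3.1, 0.7, 1.9]
grip_width: 0.0003
grip_force: 1.6
```

```bash
python3 -c "
from h import *
p,d,w=roller(); cv2.imwrite('pics/w5.png',p)
arc(np.arange(1.08,.6,-.06))"
```

```text
10.15 [ 46.1  -0.  239.6] [3.1 0.7 1.9]Traceback (most recent call last):
  File "<string>", line 3, in <module>
    p,d,w=roller(); cv2.imwrite('pics/w5.png',p)
          ~~~~~~^^
  File "h.py", line 26, in roller
    m[:100]=0; m[:,:200]=0; m[:,380:]=0; L=cl(w)[m]; print(len(L),np.percentile(L,[1,50,99],axis=0).round(1))
                                                                  ~~~~~~~~~~~~~^^^^^^^^^^^^^^^^^^^^
    return _quantile_unchecked(
        a, q, axis, out, overwrite_input, method, keepdims, weights)
    return _ureduce(a,
                    func=_quantile_ureduce_func,
    ...<5 lines>...
                    overwrite_input=overwrite_input,
                    method=method)
    r = func(a, **kwargs)
    result = _quantile(arr,
                       quantiles=q,
    ...<2 lines>...
                       out=out,
                       weights=wgt)
    slices_having_nans = np.isnan(arr[-1, ...])
                                  ~~~^^^^^^^^^
IndexError: index -1 is out of bounds for axis 0 with size 0
```

Pushing at about 3.6 N, as expected. I continue along the arc.

To row units: -51 mm / 800 = -0.0638, -47 mm / 800 = -0.0588.

Emit:
{"api": "arm_command", "payload": {
  "plan": [
    [[-0.0063,0,0.0025,0,0,0,1],[-0.0113,0,0.005,0,0,0,1],[-0.0175,0,0.0075,0,0,0,1],[-0.0225,0,0.01,0,0,0,1],[-0.0275,0,0.0125,0,0,0,1],[-0.0325,0,0.0163,0,0,0,1],[-0.0388,0,0.0188,0,0,0,1],[-0.0438,0,0.0225,0,0,0,1],[-0.0488,0,0.0263,0,0,0,1],[-0.0538,0,0.03,0,0,0,1],[-0.0588,0,0.0338,0,0,0,1],[-0.0638,0,0.0375,0,0,0,1]]
  ]
}}

```text
time_s: 11.4
ee_pos: [0.5688, -0.0927, 0.2093]
eef_rot: [-3.142, -0.0, 0.243]
force: [2.7, 0.1, 0.0]
grip_width: 0.0004
grip_force: 1.0
```

```bash
python3 -c "
from h import *
q=cams.camera('scene')[0]; cv2.imwrite('pics/s3.png',cv2.resize(q[60:240,240:420],None,fx=4,fy=3.3,interpolation=cv2.INTER_CUBIC))
arc(np.arange(.75,-.04,-.03))"
```

```text
11.45 [ -5.4   0.  208.8] [ 0.1 -0.1  0.3]
0.75 [-2.  0.  2.]
0.72 [-6.  0.  5.]
0.69 [-10.   0.   9.]
0.66 [-13.   0.  12.]
0.63 [-16.   0.  16.]
0.6 [-19.   0.  20.]
0.57 [-22.   0.  24.]
0.54 [-25.   0.  28.]
0.51 [-28.   0.  32.]
0.48 [-31.   0.  36.]
0.45 [-33.   0.  40.]
0.42 [-36.   0.  45.]
0.39 [-38.   0.  49.]
0.36 [-40.   0.  54.]
0.33 [-42.   0.  58.]
0.3 [-44.   0.  63.]
0.27 [-46.   0.  67.]
0.24 [-48.   0.  72.]
0.21 [-49.   0.  77.]
0.18 [-51.   0.  82.]
0.15 [-52.   0.  86.]
0.12 [-53.   0.  91.]
0.09 [-54.   0.  96.]
0.06 [-54.   0. 101.]
0.03 [-55.   0. 106.]
-0.0 [-55.   0. 111.]
-0.03 [-56.   0. 116.]
```

View pics/s3.png

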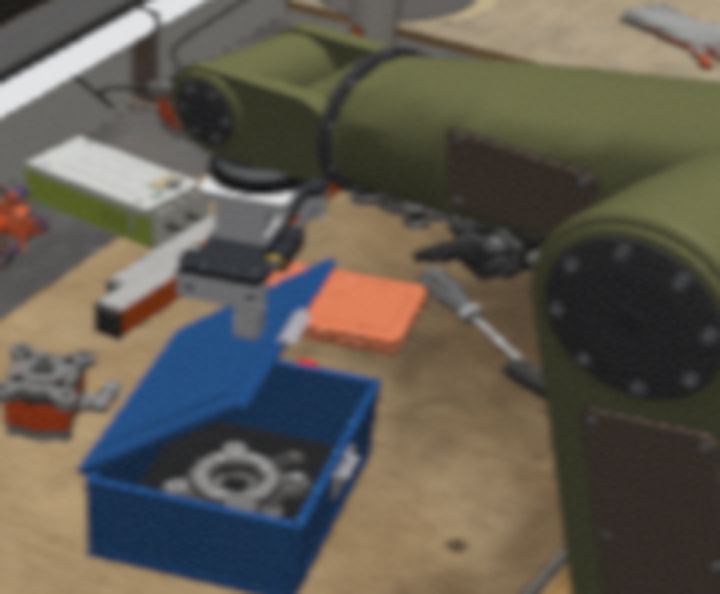

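The fingertip is on the outer face with the lid at about 45°, and everything else is untouched. I continue.

To row units: 45 mm / 800 = 0.0563, 40 mm / 800 = 0.05.

Emit:
{"api": "arm_command", "payload": {
  "plan": [
    [[-0.0025,0,0.0025,0,0,0,1],[-0.0075,0,0.0063,0,0,0,1],[-0.0125,0,0.0113,0,0,0,1],[-0.0163,0,0.015,0,0,0,1],[-0.02,0,0.02,0,0,0,1],[-0.0238,0,0.025,0,0,0,1],[-0.0275,0,0.03,0,0,0,1],[-0.0313,0,0.035,0,0,0,1],[-0.035,0,0.04,0,0,0,1],[-0.0388,0,0.045,0,0,0,1],[-0.0413,0,0.05,0,0,0,1],[-0.045,0,0.0563,0,0,0,1]]
  ]
}}

```text
time_s: 12.65
ee_pos: [0.534, -0.1014, 0.1644]
eef_rot: [3.142, -0.0, 0.243]
force: [0.4, 0.8, 1.5]
grip_width: 0.0006
grip_force: 0.8
```

To row units: 40 mm / 800 = 0.05, 38 mm / 800 = 0.0475.

Emit:
{"api": "arm_command", "payload": {
  "plan": [
    [[-0.0025,0,0.005,0,0,0,1],[-0.005,0,0.0113,0,0,0,1],[-0.0075,0,0.0163,0,0,0,1],[-0.01,0,0.0225,0,0,0,1],[-0.0125,0,0.0275,0,0,0,1],[-0.015,0,0.0325,0,0,0,1],[-0.015,0,0.0375,0,0,0,1],[-0.0163,0,0.0413,0,0,0,1],[-0.0175,0,0.045,0,0,0,1],[-0.0188,0,0.0475,0,0,0,1],[-0.0188,0,0.05,0,0,0,1]]
  ]
}}

```text
time_s: 13.75
ee_pos: [0.5195, -0.1049, 0.1245]
eef_rot: [-3.142, 0.0, 0.243]
force: [-0.9, -0.3, 1.3]
grip_width: 0.0004
grip_force: 0.6
```

```bash
python3 -c "
from h import *
arc(np.arange(.16,-.06,-.02))
for n in('scene','side'):
    p,d,w=pts(n); L=cl(w); hsv=cv2.cvtColor(p,cv2.COLOR_BGR2HSV).astype(int)
    m=(hsv[...,0]>100)&(hsv[...,0]<125)&(hsv[...,1]>130)&(d>0)&(abs(L[...,1])<115)&(L[...,2]>125)&(L[...,0]>-110)&(L[...,0]<100)
    t=L[m]; k=np.polyfit(t[:,0],t[:,2],1); print(n,len(t),'theta',-np.arctan(k[0]),k)
    print(t[:,2].max())
"
```

```text
13.75 [-55.7  -0.  124.5] [-0.9 -0.3  1.3]
0.16 [-1. -0.  0.]
0.14 [-2. -0.  4.]
0.12 [-3. -0.  7.]
0.1 [-3. -0. 10.]
0.08 [-4. -0. 13.]
0.06 [-4. -0. 17.]
0.04 [-5. -0. 20.]
0.02 [-5. -0. 23.]
0.0 [-5. -0. 27.]
-0.02 [-6. -0. 30.]
-0.04 [-6. -0. 33.]
scene 1957 theta 0.15859606984433833 [ -0.15993929 152.3991236 ]
302.95521092623466
side 1418 theta 0.15969129472864582 [ -0.16106273 151.24776249]
357.3954543421713
```

θ≈0.16, and the tool offset agrees with the depth fit. For the last stretch I go slowly.

To row units: 25 mm / 800 = 0.0313, 24 mm / 800 = 0.03.

Emit:
{"api": "arm_command", "payload": {
  "plan": [
    [[-0.0013,0,0.0038,0,0,0,1],[-0.0025,0,0.0075,0,0,0,1],[-0.0038,0,0.0113,0,0,0,1],[-0.0038,0,0.015,0,0,0,1],[-0.005,0,0.0188,0,0,0,1],[-0.0063,0,0.0225,0,0,0,1],[-0.0063,0,0.025,0,0,0,1],[-0.0063,0,0.0275,0,0,0,1],[-0.0063,0,0.0288,0,0,0,1],[-0.0063,0,0.03,0,0,0,1],[-0.0063,0,0.0313,0,0,0,1],[-0.0063,0,0.0313,0,0,0,1]]
  ]
}}

```text
time_s: 15.05
ee_pos: [0.5147, -0.1061, 0.0995]
eef_rot: [-3.142, 0.0, 0.243]
force: [-0.5, 0.1, 0.7]
grip_width: 0.0004
grip_force: 0.0
```

To row units: 2 mm / 800 = 0.0025, 1 mm / 800 = 0.0013.

Emit:
{"api": "arm_command", "payload": {
  "plan": [
    [[0,0,0.0013,0,0,0,1],[0,0,0.0025,0,0,0,1],[0,0,0.0025,0,0,0,1]]
  ]
}}

```text
time_s: 15.35
ee_pos: [0.5148, -0.1061, 0.0984]
eef_rot: [3.141, -0.0, 0.243]
force: [-5.2, 1.2, 8.0]
grip_width: 0.0005
grip_force: 4.6
```

To row units: 1 mm / 800 = 0.0013.

Emit:
{"api": "arm_command", "payload": {
  "plan": [
    [[0,0,0.0013,0,0,0,1],[0,0,0.0013,0,0,0,1],[0,0,0.0013,0,0,0,1]]
  ]
}}

```text
time_s: 15.65
ee_pos: [0.5149, -0.1061, 0.0983]
eef_rot: [3.141, -0.001, 0.243]
force: [-7.9, 2.9, 18.9]
grip_width: 0.0005
grip_force: 9.5
```

```bash
cat > chk.py <<'E'
from h import *
o=ctrl.get_obs(); print(o['time_s'],cl(o['ee_pos']).round(1),o['force'].round(1))
for n in('scene','side'):
    p,d,w=pts(n); L=cl(w); hsv=cv2.cvtColor(p,cv2.COLOR_BGR2HSV).astype(int)
    m=(hsv[...,0]>100)&(hsv[...,0]<125)&(hsv[...,1]>130)&(d>0)&(abs(L[...,1])<115)&(L[...,2]>125)&(L[...,2]<160)&(L[...,0]>-95)&(L[...,0]<100)
    t=L[m]; k=np.polyfit(t[:,0],t[:,2],1); print(n,len(t),'theta',-np.arctan(k[0]),k)
cv2.imwrite('pics/side_end.png',p)
E
python3 chk.py
```

```text
15.65 [-60.4  -0.1  98.3] [-7.9  2.9 18.9]
scene 2013 theta -0.003668401956209628 [3.66841841e-03 1.35846268e+02]
side 1410 theta -0.0004454696427707573 [4.45469672e-04 1.35684132e+02]
```

The lid is shut: θ≈0 and the force rises stiffly. I lift straight off, check and hand in.

To row units: -140 mm / 800 = -0.175, -130 mm / 800 = -0.1625.

Emit:
{"api": "arm_command", "payload": {
  "plan": [
    [[0,0,-0.0038,0,0,0,1],[0,0,-0.0125,0,0,0,1],[0,0,-0.0375,0,0,0,1],[0,0,-0.075,0,0,0,1],[0,0,-0.125,0,0,0,1],[0,0,-0.1625,0,0,0,1],[0,0,-0.175,0,0,0,1],[0,0,-0.175,0,0,0,1],[0,0,-0.175,0,0,0,1]]
  ]
}}

```text
time_s: 16.65
ee_pos: [0.5143, -0.106, 0.2351]
eef_rot: [-3.141, 0.002, 0.243]
force: [-0.3, 0.2, -0.8]
grip_width: 0.0004
grip_force: 0.0
```

```bash
python3 chk.py
```

```text
16.65 [-6.100e+01  2.000e-01  2.351e+02] [-0.3  0.2 -0.8]
scene 2439 theta -0.0017808384654146002 [1.78084035e-03 1.36027831e+02]
side 1488 theta -0.0016870817815681392 [1.68708338e-03 1.35795253e+02]
```

View pics/side_end.png

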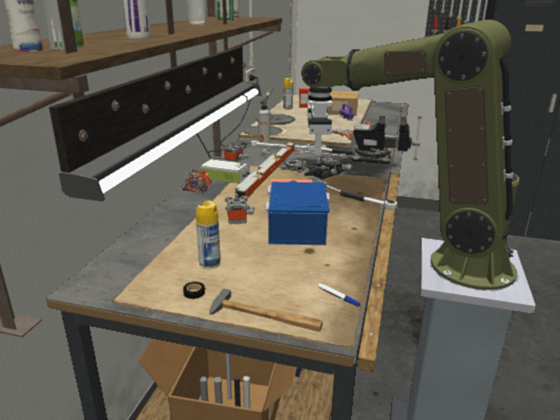

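The side view shows the chest shut (lid at about (298,195)), the gripper clear above it, and the can and hammer where they were.

```bash
python3 -c "
from station import ctrl
print(ctrl.hand_in())"
```

```text
the job is handed in; nothing more can be done
None
```

I unlocked the stay, lowered the lid slowly until it was fully shut, left the loose things alone, and handed the job in at about 17 s of the 61 s allowed; the first push missed the roller because the fingertips end about 36 mm short of the reported TCP.

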